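# Assemble a miniature test-sieve stack

## Task

Build the sieve stack on the round holder, one part at a time from the bottom up: the pan goes into the holder, then the fine-mesh sieve on the pan, then the coarse sieve with the big round holes, and last the lid with its black knob. Each part must sit fully down in the one below and be let go before the next is added. Do not disturb the timer, the cover-glass box or the marker lying among them.

Things in the scene. Friction and masses are not known exactly. Their poses are not given: they have to be found in the camera images.
- holder: fixed stack holder: a grey round base plate, 90 mm diameter and 8 mm thick, with three small screw heads and a raised steel socket ring in its middle (60 mm outside, 54 mm inside, rim at z = 18 mm, open top). Origin: centre of its underside. The seated pan's origin is 10 mm above it.
- pan: steel receiving pan, open cup with a plain floor, 28 mm tall. 60 mm diameter; origin: centre of underside, z up. Its 52 mm spigot (z 0-8 mm, lowest 6 mm tapered to 42) drops into the 54 mm socket below until the shoulder (z = 8) rests on that rim. Grip the wall, z 8 to 28 mm. Socket 54 mm wide, 17 deep. The seated fine sieve's origin is 20 mm above the pan's. 0.07 to 0.12 kg.
- fine_sieve: steel sieve, 30 mm tall, open top, with a fine wire mesh 18 mm below its rim. 60 mm diameter; origin: centre of underside, z up. Its 52 mm spigot (z 0-8 mm, lowest 6 mm tapered to 42) drops into the 54 mm socket below until the shoulder (z = 8) rests on that rim. Grip the wall, z 8 to 30 mm. Socket 54 mm wide. The seated coarse sieve's origin is 22 mm above this. 0.07 to 0.12 kg.
- coarse_sieve: steel sieve, 38 mm tall, open top, its floor a plate with seven big 10 mm holes 26 mm below its rim. 60 mm diameter; origin: centre of underside, z up. Its 52 mm spigot (z 0-8 mm, lowest 6 mm tapered to 42) drops into the 54 mm socket below until the shoulder (z = 8) rests on that rim. Grip the wall, z 8 to 38 mm. Socket 54 mm wide. The seated lid's origin is 30 mm above this. 0.08 to 0.15 kg.
- lid: steel lid, a flat disc (flange z 8 to 12 mm) with a black round knob in its middle, 18 mm diameter, z 12 to 36 mm. 60 mm diameter; origin: centre of underside, z up. Its 52 mm spigot (z 0-8 mm, lowest 6 mm tapered to 42) drops into the 54 mm socket below until the shoulder (z = 8) rests on that rim. Grip it by the knob. 0.06 to 0.11 kg.
- timer: bystander: white lab timer, 66x66x18 mm, lying flat; origin: centre of its underside. To be left where it is.
- cover_slips: bystander: small white and blue box of cover glasses, 31x32x18 mm; origin: centre of its underside. To be left where it is.
- marker: bystander: black marker pen lying down, 128 mm long along its own y axis, 17 mm thick; origin: middle of its underside. To be left where it is.
Mind the look-alikes: they are no part of the job. What is shaped like the coarse_sieve but purple or red is not meant.

How it is judged:
On the way, in this order (a step that is already met when the one before it is completed fails the run):
1. pan seated in the holder and let go (horizontal distance between pan and holder below 0.004 m and z of pan in the frame of holder between 0.007 and 0.012 m and angle between pan's own z axis and vertical below 0.06 rad and contact force between the fingers and pan below 0.1 N), for 0.2 s.
2. fine sieve seated on the pan and let go (horizontal distance between pan and holder below 0.004 m and z of pan in the frame of holder between 0.007 and 0.012 m and angle between each of pan, fine_sieve's own z axis and vertical below 0.06 rad and horizontal distance between fine_sieve and pan below 0.004 m and z of fine_sieve in the frame of pan between 0.017 and 0.022 m and contact force between the fingers and fine_sieve below 0.1 N), for 0.2 s.
3. coarse sieve seated on the fine sieve and let go (horizontal distance between pan and holder below 0.004 m and z of pan in the frame of holder between 0.007 and 0.012 m and angle between each of pan, fine_sieve, coarse_sieve's own z axis and vertical below 0.06 rad and horizontal distance between fine_sieve and pan below 0.004 m and z of fine_sieve in the frame of pan between 0.017 and 0.022 m and horizontal distance between coarse_sieve and fine_sieve below 0.004 m and z of coarse_sieve in the frame of fine_sieve between 0.019 and 0.024 m and contact force between the fingers and coarse_sieve below 0.1 N), for 0.2 s.
4. lid seated on the coarse sieve and let go (horizontal distance between pan and holder below 0.004 m and z of pan in the frame of holder between 0.007 and 0.012 m and angle between each of pan, fine_sieve, coarse_sieve, lid's own z axis and vertical below 0.06 rad and horizontal distance between fine_sieve and pan below 0.004 m and z of fine_sieve in the frame of pan between 0.017 and 0.022 m and horizontal distance between coarse_sieve and fine_sieve below 0.004 m and z of coarse_sieve in the frame of fine_sieve between 0.019 and 0.024 m and horizontal distance between lid and coarse_sieve below 0.004 m and z of lid in the frame of coarse_sieve between 0.027 and 0.032 m and contact force between the fingers and lid below 0.1 N), for 0.2 s.
At the end, for the whole second after the job is handed in: From the bottom up holder, pan, fine sieve, coarse sieve, lid: each part within 4 mm of the axis of the one below, fully seated (within 2 mm above and 3 mm below its seated height), upright within 0.06 rad, released and at rest (all of step 4 and contact force between the fingers and pan below 0.1 N and linear speed of each of pan, fine_sieve, coarse_sieve, lid below 0.02 m/s and contact force between the fingers and fine_sieve below 0.1 N and contact force between the fingers and coarse_sieve below 0.1 N); the robot touches nothing.
It fails at once if the timer is moved more than 20 mm (distance of timer from where it was at the start of the episode above 0.02 m).
It fails at once if the cover-glass box is moved more than 20 mm (distance of cover_slips from where it was at the start of the episode above 0.02 m).
It fails at once if the marker is moved more than 20 mm (distance of marker from where it was at the start of the episode above 0.02 m).
It also fails if it takes over 120 s, if anything falls off the work surface, if the arm or the gripper's body presses on something with over 40 N, if the wrist force passes 120 N, or if a joint passes its speed limit or range.

## Robot

A 7-joint arm with a two-finger parallel gripper is mounted at the origin on a cart in front of the work surface, level with it; the furniture and walls round the work are solid. World frame = base frame: x ahead of the robot, y to its left, z up, the work surface at z = 0. Lengths are in m, angles in rad, forces in N, time in s.
With the tool pointing down it reaches from about 0.35 to 0.9 m from the base axis. Payload 8.1 kg.
Tool frame: the origin (TCP) lies at the very end of the fingers, on their centre line; the grasp point (between the pads) lies arm.grip_point_offset behind it (arm.grip_point_offset is the distance from the TCP to the grasp point, in m); z points along the fingers, y is the line along which they close (so a half turn about z gives the same grasp; the last joint's range is limited). The gripper opens to 92 mm and grips with 3 to 60 N. Pads are 19 mm wide; open, the fingers measure 130 mm over their backs; the gripper's body (75 mm by 190 mm) begins 47 mm behind the grasp point.
Start: joints at [1.047, 0.434, 0.025, 1.573, -0.012, 1.134, -0.075], TCP at [0.255, -0.571, 0.227] pointing down, gripper open.
Joint ranges: [-2.62, 2.62], [-0.44, 2.09], [-1.27, 1.32], [0.08, 2.57], [-1.32, 4.46], [0.12, 2], [-2.74, 2.74]. Speed limits (rad/s): [2.22, 2.22, 3.01, 3.01, 3.14, 3.14, 3.14].

## Interface

Orientations are given as a rotation vector (axis times angle).
In Python, from cell import arm gives the robot as it stands. The module is installed in compiled form; this text tells all that it offers.
- The arm moves only by the shell command python3 -m creep 'ROWS' [OPENING] [FORCE]. ROWS is JSON, a list of rows, each a list of 6 numbers: the shift along the tool's x, y, z scaled (see below), then the turn, a rotation vector about the tool's x, y, z scaled (see below). A call has 1 to 20 rows; each row shifts and turns the commanded pose from where the row before left it, along the tool's axes as they then stand; what a row does not reach is not made up. The controller multiplies each number of a shift by 0.4 m and each number of a turn by 120 degrees. A row lasts 1/12 s, in which the tool goes at most 41.7 mm and 7.16 degrees, less where a joint would pass 70% of its speed; a pose out of reach is approached as far as the arm can. A call with a number of a shift or a turn outside -1 to 1 is refused whole. A call with a gripper value outside its range is refused whole. OPENING is the closure, from -1 (fully open) to 1 (shut), set as the call begins (- or left out, the last holds). The fingers move at their own pace and stop on an object; FORCE is the grip in N (left out, the last holds). Time passes only in rows, so rows that do not move let the fingers close. It gives the time, the measured TCP pose, the force, the opening and the grip force at its end, in the units of the state.
- arm.observe(): the state, without advancing time (a new reading comes with each control period).
- arm.get_image(name): name is "scene" or "top"; returns a dict with "frame" (400x640x3 uint8, red, green, blue), "intrinsics" (3x3 intrinsics, pixels), "rvec" (rotation vector, rad) and "tvec" (3), from world to camera coordinates, as OpenCV has them. Camera axes: x right, y down, z forward; pixel columns grow to the right and rows downward; lengths in m; the calibration is good to about 2 mm. A picture is of the moment at which its call begins. There is no depth.
- arm.sign_off(): hands the job in; it is judged then, once.
The state is a dict: "clock": time; "joints": joint angles; "dq": joint speeds; "joint_efforts": joint torques, N m; "position": TCP position; "ee_rot": TCP orientation; "force": force on the tool from outside, world axes, zero at the start; "ft_torque": the same for the moment, N m; "width": opening from 0.0 (shut) to 1.0 (fully open); "gripper_force": force on a finger pad.
Only numpy, scipy, OpenCV 4.12 (cv2) and the standard library are available. Lean on these libraries where they do the work, as an engineer would, in place of code of your own. Each camera call takes 0.05 s, during which the arm holds its last target. There are 200 camera calls.

## Working session

There is one attempt and no reset: what is moved stays moved. The work goes in short steps, Python scripts to look and compute and a shell command to move; the robot and the scene stay as the last step left them, time stands still between calls to the robot, and variables do not carry over. Pictures are saved under pics/ and viewed, at most 14 in all, crops included, and the job is handed in when it is done.

```bash
mkdir -p pics; cat > h.py <<'E'
import cv2,numpy as np,json
from cell import arm
def snap(n,tag):
    d=arm.get_image(n); cv2.imwrite(f'pics/{tag}.png',d['frame'][:,:,::-1]); np.savez(f'pics/{tag}.npz',K=d['intrinsics'],r=d['rvec'],t=d['tvec'],f=d['frame']); return d
def load(tag): return np.load(f'pics/{tag}.npz')
def ray(z,uv):
    R=cv2.Rodrigues(z['r'].astype(float))[0]; c=-R.T@z['t'].ravel()
    d=R.T@np.linalg.inv(z['K'])@np.array([uv[0],uv[1],1.]); return c,d/np.linalg.norm(d)
def plane(z,uv,h):
    c,d=ray(z,uv); return c+d*(h-c[2])/d[2]
def proj(z,P): return cv2.projectPoints(np.array(P,float).reshape(-1,1,3),z['r'].astype(float),z['t'].astype(float),z['K'],None)[0].reshape(-1,2)
def tri(rays):
    A=0;b=0
    for c,d in rays:
        M=np.eye(3)-np.outer(d,d);A=A+M;b=b+M@c
    return np.linalg.solve(A,b)
E
python3 - <<'E'
from h import *
for n in('scene','top'):
    d=snap(n,n+'0'); z=load(n+'0'); print(n,d['intrinsics'].tolist(),ray(z,(320,200)))
print(arm.observe(),arm.grip_point_offset)
E
```

```text
scene [[382.31058161730397, 0.0, 318.032643026646], [0.0, 382.31058161730397, 200.47306807888046], [0.0, 0.0, 1.0]] (array([-0.11208297,  0.3787247 ,  0.5532586 ]), array([ 0.7027284 , -0.36435418, -0.61108005]))
top [[369.98693430962663, 0.0, 320.7478973202731], [0.0, 369.98693430962663, 199.43775807810718], [0.0, 0.0, 1.0]] (array([0.28398788, 0.04893311, 0.98664928]), array([ 0.20354311,  0.01700806, -0.97891824]))
{'clock': 0.1, 'joints': array([ 1.04739437,  0.4351138 ,  0.02495757,  1.57399995, -0.01159279,
        1.13399109, -0.07512836]), 'dq': array([-0.00070689, -0.0015917 ,  0.00286569, -0.00259112, -0.00067619,
        0.00072941,  0.00191841]), 'joint_efforts': array([ 3.78047014e-03, -6.69120526e+01,  9.88382176e-01, -3.15140820e+01,
       -6.04379503e-02,  3.75243556e-02, -1.01578905e-06]), 'position': array([ 0.25508153, -0.57008186,  0.22605019]), 'ee_rot': array([-3.07106107e+00, -6.55732307e-01,  6.36957980e-04]), 'force': array([-0.08541644,  0.15893075,  0.51662415]), 'ft_torque': array([0.03304094, 0.00180848, 0.01993064]), 'gripper_force': 0.0, 'width': 0.998057927019245} 0.0188
```

View pics/scene0.png

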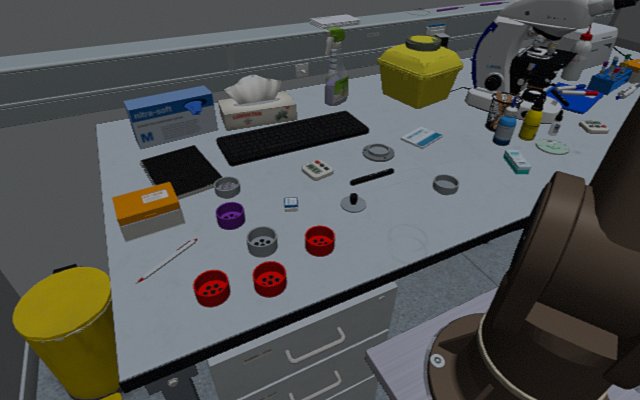

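View pics/top0.png

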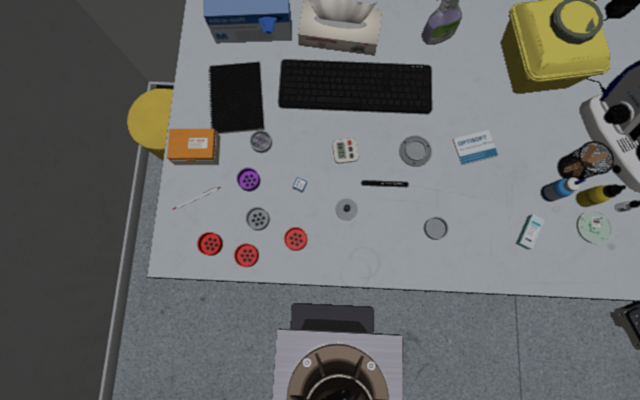

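The scene view shows the steel coarse sieve at (262,241), the fine sieve at (228,187), the lid at (353,203), the pan at (446,184) and the holder at (379,152). The look-alikes are purple at (230,215) and red at (320,240), (270,278) and (212,287). In the top view the coarse sieve is at (258,218), fine (261,141), lid (346,209), pan (436,228) and holder (415,151). The bystanders there are the timer (345,150), the slips (300,184) and the marker (385,183).

The coarse sieve candidates in the top view are steel (258,218), purple (248,180) and red (210,243), (246,255), (295,238). The steel grey one fits, since purple and red are excluded. I'll confirm this in a crop.

```bash
python3 - <<'E'
from h import *
a=load('top0')['f'][120:270,190:470,::-1]; b=load('scene0')['f'][130:300,190:470,::-1]
a=cv2.resize(a,None,fx=2,fy=1.75,interpolation=2) if 0 else cv2.resize(a,None,fx=1.8,fy=1.8,interpolation=2)
b=cv2.resize(b,None,fx=1.8,fy=1.8,interpolation=2)
cv2.imwrite('pics/crop1.png',np.vstack([a,b]))
for t,pts in(('top0',[(258,218),(261,141),(346,209),(436,228),(415,151),(360,230)]),('scene0',[(262,241),(228,187),(446,184),(379,152)])):
    z=load(t); print(t,[z['f'][v,u].tolist() for u,v in pts],[plane(z,p,0.02).round(3).tolist() for p in pts])
    
E
```

```text
top0 [[55, 55, 57], [82, 81, 88], [39, 38, 40], [118, 123, 126], [119, 123, 127], [148, 153, 157]] [[0.429, 0.227, 0.02], [0.644, 0.237, 0.02], [0.464, -0.004, 0.02], [0.424, -0.242, 0.02], [0.634, -0.188, 0.02], [0.41, -0.043, 0.02]]
scene0 [[15, 15, 19], [92, 93, 102], [104, 110, 116], [105, 113, 121]] [[0.432, 0.226, 0.02], [0.643, 0.235, 0.02], [0.423, -0.242, 0.02], [0.622, -0.181, 0.02]]
```

View pics/crop1.png

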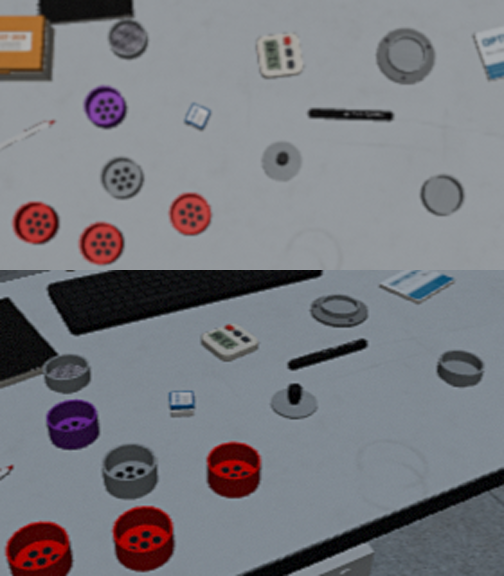

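The crop confirms it. The grey steel coarse sieve with seven round holes is at top (258,218), and the purple and red ones are decoys. The fine sieve shows mesh at (261,141), the pan is plain at (436,228), and the holder has a ring and screws at (415,151).

```bash
cat > seg.py <<'E'
from h import *
def seg(tag,c,w=22,th=14,draw=None):
    f=cv2.resize(load(tag)['f'],None,fx=4,fy=4,interpolation=cv2.INTER_CUBIC).astype(float)
    x0,y0=int((c[0]-w)*4),int((c[1]-w)*4); p=cv2.GaussianBlur(f[y0:y0+8*w,x0:x0+8*w],(5,5),0)
    bg=np.median(np.concatenate([p[:6].reshape(-1,3),p[-6:].reshape(-1,3),p[:,:6].reshape(-1,3),p[:,-6:].reshape(-1,3)]),0)
    m=(np.abs(p-bg).max(2)>th).astype(np.uint8)
    cs=[k for k in cv2.findContours(m,0,cv2.CHAIN_APPROX_NONE)[0] if cv2.contourArea(k)>600]
    k=min(cs,key=lambda k:np.hypot(*(k[:,0].mean(0)-4*w)))
    k=cv2.convexHull(k); M=cv2.moments(k)
    toimg=lambda q:((np.array(q)+[x0,y0]+.5)/4-.5)
    v=p.astype(np.uint8)[:,:,::-1].copy(); cv2.drawContours(v,[k],-1,(0,0,255),1)
    x,y,ww,hh=cv2.boundingRect(k)
    return toimg((M['m10']/M['m00'],M['m01']/M['m00'])),toimg(k[:,0]),M['m00']/16,(ww/4,hh/4),cv2.resize(v,(176,176))
E
python3 - <<'E'
from seg import *
T=dict(coarse=((258,218),(262,241)),fine=((261,141),(228,187)),lid=((346,209),(353,205)),pan=((436,228),(446,184)),holder=((415,151),(379,152)))
rows=[]
for n,(a,b) in T.items():
    r=[];vs=[]
    for tag,c in(('top0',a),('scene0',b)):
        C,k,A,wh,v=seg(tag,c,16 if n in('fine','coarse') else 22); r.append(ray(load(tag),C)); vs.append(v); print(n,tag,C.round(1),round(A),wh,plane(load(tag),C,.015).round(4))
    P=tri(r); print('  tri',P.round(4)); rows.append(np.vstack(vs))
cv2.imwrite('pics/seg.png',cv2.resize(np.hstack(rows),(800,320)))
E
```

```text
coarse top0 [257.5 218.5] 475 (25.25, 24.5) [0.4281 0.2292 0.015 ]
coarse scene0 [261.8 241.4] 827 (32.0, 30.75) [0.4366 0.2252 0.015 ]
  tri [0.4268 0.2277 0.0244]
fine top0 [258.7 138. ] 607 (28.0, 28.75) [0.6542 0.2448 0.015 ]
fine scene0 [224.9 185.1] 626 (29.0, 28.25) [0.6604 0.2376 0.015 ]
  tri [0.6501 0.2413 0.0233]
lid top0 [345.9 209.2] 392 (22.75, 22.5) [ 0.4642 -0.0045  0.015 ]
lid scene0 [352.9 203.2] 398 (27.0, 20.5) [ 0.4631 -0.0041  0.015 ]
  tri [ 0.4643 -0.0047  0.014 ]
pan top0 [435.3 227.9] 477 (25.75, 24.0) [ 0.4252 -0.2415  0.015 ]
pan scene0 [445.3 184.4] 465 (27.25, 21.5) [ 0.4279 -0.2454  0.015 ]
  tri [ 0.4243 -0.2406  0.0188]
holder top0 [414.8 150.8] 842 (33.75, 32.0) [ 0.6364 -0.1886  0.015 ]
holder scene0 [377.9 152.5] 495 (33.5, 19.0) [ 0.6278 -0.1822  0.015 ]
  tri [ 0.6394 -0.1908  0.0067]
```

View pics/seg.png

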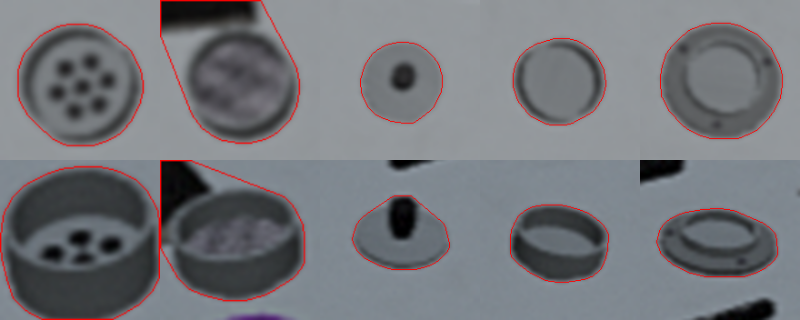

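The outlines fit the lid, pan and holder. The coarse scene crop was cut at its right edge, and the fine outline merged with the notebook, so I'll redo both.

```bash
sed -i 's/def seg(tag,c,w=22,th=14,draw=None):/def seg(tag,c,w=22,th=14,poly=None):/; s/^    cs=\[/    if poly: m[(np.add.outer((np.arange(8*w)+y0)\/4*poly[1],(np.arange(8*w)+x0)\/4*poly[0]))<poly[2]]=0\n    cs=[/' seg.py
python3 - <<'E'
from seg import *
T=dict(coarse=((258,218),(262,241),0,0,.019),fine=((261,141),(228,187),(.6,.8,257.5),(.6,.8,273),.015),lid=((346,209),(353,205),0,0,.012),pan=((436,228),(446,184),0,0,.014),holder=((415,151),(379,152),0,0,.006))
rows=[]
for n,(a,b,pa,pb,h) in T.items():
    r=[];vs=[]
    for tag,c,po in(('top0',a,pa),('scene0',b,pb)):
        C,k,A,wh,v=seg(tag,c,19 if n in('fine','coarse') else 22,12 if n=='pan' else 14,po); r.append(ray(load(tag),C)); vs.append(v); print(n,tag,C.round(1),round(A),wh,plane(load(tag),C,h).round(4))
    P=tri(r); print('  tri',P.round(4)); rows.append(np.vstack(vs))
cv2.imwrite('pics/seg2.png',cv2.resize(np.hstack(rows),(800,320)))
# knob: black blobs
for t,(u,v) in(('top0',(346,209)),('scene0',(353,200))):
    z=load(t);g=z['f'][v-12:v+12,u-12:u+12].max(2);ys,xs=np.nonzero(g<75);c=(xs.mean()+u-12,ys.mean()+v-12);print('knob',c,len(xs),plane(z,c,.024))
E
```

```text
coarse top0 [257.5 218.5] 475 (25.25, 24.5) [0.4275 0.2285 0.019 ]
coarse scene0 [261.8 241.6] 842 (32.25, 31.75) [0.432  0.2264 0.019 ]
  tri [0.4269 0.2277 0.0239]
fine top0 [261. 140.] 482 (23.5, 30.25) [0.6485 0.238  0.015 ]
fine scene0 [225.4 186.9] 567 (32.0, 24.0) [0.6529 0.2387 0.015 ]
  tri [0.648  0.2385 0.0178]
lid top0 [345.9 209.2] 392 (22.75, 22.5) [ 0.4648 -0.0047  0.012 ]
lid scene0 [352.9 203.2] 398 (27.0, 20.5) [ 0.4664 -0.0063  0.012 ]
  tri [ 0.4643 -0.0047  0.014 ]
pan top0 [435.3 227.9] 484 (26.0, 24.25) [ 0.4254 -0.2418  0.014 ]
pan scene0 [445.2 184.4] 470 (27.5, 21.5) [ 0.4289 -0.2465  0.014 ]
  tri [ 0.4244 -0.2406  0.0187]
holder top0 [414.8 150.8] 842 (33.75, 32.0) [ 0.6397 -0.1908  0.006 ]
holder scene0 [377.9 152.5] 495 (33.5, 19.0) [ 0.6402 -0.1916  0.006 ]
  tri [ 0.6394 -0.1908  0.0067]
knob (np.float64(346.3888888888889), np.float64(207.86111111111111)) 36 [ 0.46619729 -0.00509232  0.024     ]
knob (np.float64(353.109756097561), np.float64(198.73170731707316)) 82 [ 0.46760852 -0.00673251  0.024     ]
```

View pics/seg2.png

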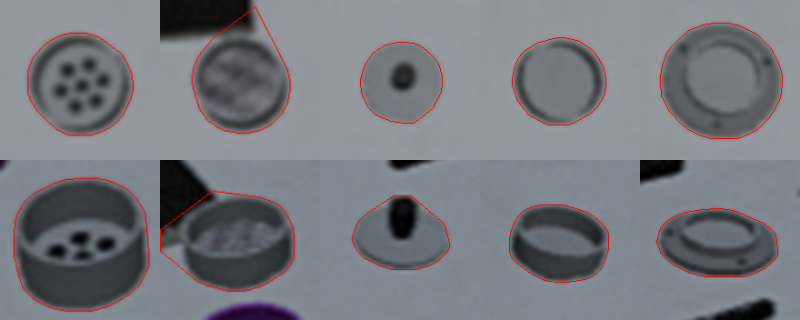

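Boundaries are good now. From the unmerged edge the fine sieve's centre is about (261.0,141.8) in the top view. The present tool yaw has the fingers closing along (0.41,-0.91), which is free at every part, so I'll keep it.

```bash
cat > d.py <<'E'
import sys
from h import *
def delta(*t):
    s=arm.observe(); R=cv2.Rodrigues(np.array(s['ee_rot']))[0]; dw=np.array(t)-s['position']; u=R.T@dw/.4
    yaw0=np.radians(24.1); Rd=np.array([[np.cos(yaw0),np.sin(yaw0),0],[np.sin(yaw0),-np.cos(yaw0),0],[0,0,-1]])
    rv=cv2.Rodrigues(R.T@Rd)[0].ravel()/np.radians(120)
    print('pos',s['position'].round(4),'F',s['force'].round(1),'w',round(s['width'],3),'gf',round(s['gripper_force'],1),'clk',round(s['clock'],2))
    n=int(np.ceil(np.linalg.norm(u)/.1)); print('units',u.round(4),'rows',n,'per',(u/max(n,1)).round(4),'turn',rv.round(4))
if __name__=='__main__': delta(*map(float,sys.argv[1:4]))
E
python3 d.py .4254 -.2418 .12
```

```text
pos [ 0.2551 -0.5701  0.2261] F [-0.1  0.2  0.5] w 0.998 gf 0.0 clk 0.1
units [ 0.7239 -0.5749  0.2658] rows 10 per [ 0.0724 -0.0575  0.0266] turn [-0.0007  0.0001  0.    ]
```

```bash
python3 -m creep '[[0.0724,-0.0575,0],[0.0724,-0.0575,0],[0.0724,-0.0575,0]]' 2>&1 | head -3; python3 -m creep '[[0.0724,-0.0575,0.03,0,0,0],[0.0724,-0.0575,0.03,0,0,0],[0.0724,-0.0575,0.03,0,0,0],[0.0724,-0.0575,0.03,0,0,0],[0.0724,-0.0575,0.03,0,0,0],[0.0724,-0.0575,0.03,0,0,0],[0.0724,-0.0575,0.03,0,0,0],[0.0724,-0.0575,0.03,0,0,0],[0.0724,-0.0575,0.03,0,0,0],[0.0724,-0.0575,0,0,0,0],[0,0,0,0,0,0]]'; python3 d.py .4254 -.2418 .12
```

```text
invalid input at $[0]: expected 6 numbers
clock: 1.02
position: [0.4289, -0.2345, 0.118]
ee_rot: [-3.065, -0.67, -0.002]
force: [0.1, -0.4, 0.2]
width: 0.994
gripper_force: 0.0
pos [ 0.4289 -0.2345  0.118 ] F [ 0.1 -0.4  0.2] w 0.994 gf 0.0 clk 1.02
units [-0.0155  0.013  -0.0051] rows 1 per [-0.0155  0.013  -0.0051] turn [-0.0016 -0.0009  0.0047]
```

```bash
python3 -m creep '[[-0.0155,0.013,0.09,0,0,0.005],[0,0,0.08,0,0,0],[0,0,0,0,0,0],[0,0,0,0,0,0]]' >/dev/null; python3 d.py .4254 -.2418 .010; python3 -c "
from seg import *
ims=[cv2.resize(snap(n,n+'1')['f' 'rame'][v-45:v+45,u-60:u+60,::-1],None,fx=4,fy=4,interpolation=2) for n,u,v in(('top',436,228),('scene',446,184))]
cv2.imwrite('pics/g1.png',np.vstack(ims)[:,:])"; python3 -c "
import cv2;print(cv2.imread('pics/g1.png').shape)"
```

```text
pos [ 0.4208 -0.249   0.0499] F [1.3 0.1 0.6] w 1.004 gf 0.0 clk 1.35
units [ 0.018  -0.0117  0.0998] rows 2 per [ 0.009  -0.0058  0.0499] turn [-0.0015  0.0013 -0.005 ]
(720, 480, 3)
```

```bash
python3 -c "
import cv2;i=cv2.imread('pics/g1.png');cv2.imwrite('pics/g1b.png',cv2.resize(i,(400,600)))"
```

```text
(no output)
```

View pics/g1b.png

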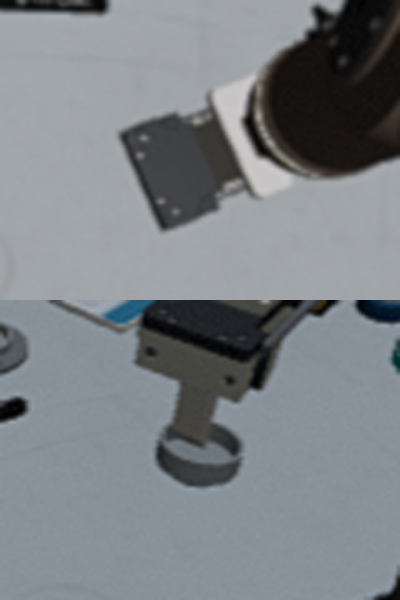

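The top view has the pan hidden under the gripper body. The scene view shows the pan below the fingers with the far finger inside its outline, which fits the measured TCP offset. I'll correct and go down.

```bash
python3 -m creep '[[0.018,-0.0117,0,0,0,-0.005],[0,0,0,0,0,0],[0,0,0,0,0,0],[0,0,0,0,0,0]]' >/dev/null; python3 d.py .4254 -.2418 .010
```

```text
pos [ 0.4275 -0.2424  0.0515] F [-0.3  0.1 -0.1] w 0.998 gf 0.0 clk 1.78
units [-0.0042 -0.0036  0.1038] rows 2 per [-0.0021 -0.0018  0.0519] turn [ 0.0005 -0.0004  0.0003]
```

```bash
python3 -m creep '[[-0.003,-0.003,0.04,0,0,0],[0,0,0.04,0,0,0],[0,0,0.02,0,0,0],[0,0,0,0,0,0],[0,0,0,0,0,0]]' >/dev/null; python3 d.py .4254 -.2418 .010;  python3 -m creep '[[0,0,0,0,0,0]]'>/dev/null; python3 d.py .4254 -.2418 .010
```

```text
pos [ 0.4251 -0.2418  0.0107] F [-0.8  0.2  0.4] w 1.001 gf 0.0 clk 2.2
units [0.0006 0.0004 0.0018] rows 1 per [0.0006 0.0004 0.0018] turn [-0.0003  0.0003  0.    ]
pos [ 0.4257 -0.242   0.0113] F [ 0.2 -0.9 -0.6] w 0.999 gf 0.0 clk 2.28
units [-0.0005 -0.0008  0.0033] rows 1 per [-0.0005 -0.0008  0.0033] turn [ 0.0003 -0.0002 -0.    ]
```

```bash
python3 -m creep '[[0,0,0.002,0,0,0],[0,0,0,0,0,0],[0,0,0,0,0,0],[0,0,0,0,0,0],[0,0,0,0,0,0],[0,0,0,0,0,0],[0,0,0,0,0,0],[0,0,0,0,0,0]]' 1 25 >/dev/null; python3 d.py .6397 -.1908 .10
```

```text
pos [ 0.4254 -0.2419  0.0101] F [-1.   0.7  4. ] w 0.653 gf 25.0 clk 2.95
units [ 0.5412  0.1023 -0.2247] rows 6 per [ 0.0902  0.017  -0.0375] turn [ 0.0001 -0.      0.    ]
```

```bash
python3 -m creep '[[0,0,-0.05,0,0,0],[0,0,-0.08,0,0,0],[0.08,0.0146,-0.06,0,0,0],[0.09,0.017,0,0,0,0],[0.09,0.017,0,0,0,0],[0.09,0.017,0,0,0,0],[0.09,0.017,0,0,0,0],[0.06,0.012,0,0,0,0],[0.03,0.006,0,0,0,0],[0,0,0,0,0,0],[0,0,0,0,0,0],[0,0,0,0,0,0],[0,0,0,0,0,0]]' >/dev/null; python3 d.py .6397 -.1908 .04
```

```text
pos [ 0.6338 -0.1928  0.0858] F [-0.   0.1  0. ] w 0.649 gf 25.0 clk 4.03
units [0.0156 0.0014 0.1145] rows 2 per [0.0078 0.0007 0.0572] turn [-0.0001  0.0006 -0.0006]
```

```bash
python3 -m creep '[[0.0156,0.0014,0.05,0,0,0],[0,0,0.065,0,0,0],[0,0,0,0,0,0],[0,0,0,0,0,0],[0,0,0,0,0,0]]' >/dev/null; python3 d.py .6397 -.1908 .0201; python3 -c "
from h import *
a=snap('scene','s2')['frame'][112:182,334:424,::-1];b=snap('top','t2')['frame'][112:182,370:460,::-1]
cv2.imwrite('pics/g2.png',cv2.resize(np.hstack([a,b]),None,fx=4.4,fy=4.4,interpolation=2))"
```

```text
pos [ 0.6411 -0.1906  0.041 ] F [-0.3 -0.2 -0.4] w 0.654 gf 25.0 clk 4.45
units [-0.0034 -0.0009  0.0523] rows 1 per [-0.0034 -0.0009  0.0523] turn [ 0.0002 -0.0001 -0.0003]
```

View pics/g2.png

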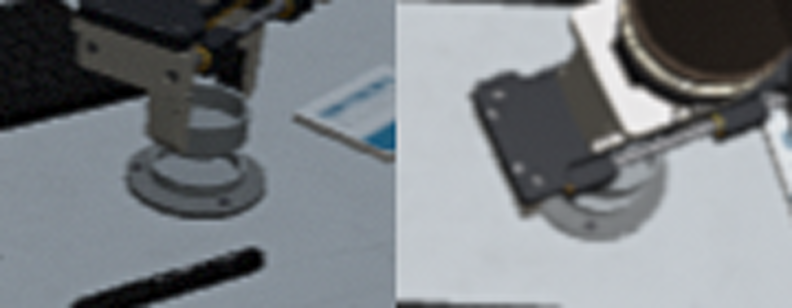

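The scene crop shows the pan held level just above the holder and about concentric with it (pan right rim at crop (247,125), holder centre (196,180)). I'll lower it gently.

```bash
python3 -m creep '[[-0.002,-0.001,0.02,0,0,0],[0,0,0.012,0,0,0],[0,0,0.008,0,0,0],[0,0,0,0,0,0],[0,0,0,0,0,0]]' >/dev/null; python3 d.py .6397 -.1908 .0201; python3 -m creep '[[0,0,0.006,0,0,0],[0,0,0.006,0,0,0],[0,0,0,0,0,0],[0,0,0,0,0,0]]' >/dev/null; python3 d.py .6397 -.1908 .0201
```

```text
pos [ 0.6404 -0.1903  0.0238] F [ 1.4 -1.3 -0.5] w 0.647 gf 25.0 clk 4.97
units [-0.0022  0.0004  0.0093] rows 1 per [-0.0022  0.0004  0.0093] turn [ 0.0003  0.     -0.0001]
pos [ 0.6416 -0.1914  0.0202] F [ 2.6 -5.3  4.9] w 0.65 gf 25.0 clk 5.3
units [-0.0037 -0.0033  0.0002] rows 1 per [-0.0037 -0.0033  0.0002] turn [ 0.0014 -0.0009 -0.0004]
```

```bash
python3 -m creep '[[0,0.001,0.003,0,0,0],[0,0,0,0,0,0],[0,0,0,0,0,0]]' >/dev/null; python3 d.py .6397 -.1908 .0201; python3 -m creep '[[0,0,0,0,0,0],[0,0,0,0,0,0],[0,0,0,0,0,0],[0,0,0,0,0,0],[0,0,0,0,0,0],[0,0,0,0,0,0],[0,0,0,0,0,0]]' -1 >/dev/null; python3 d.py .6397 -.1908 .15
```

```text
pos [ 0.6416 -0.1914  0.0201] F [-1.8 -3.3 15.7] w 0.653 gf 25.0 clk 5.55
units [-0.0038 -0.0034 -0.0001] rows 1 per [-0.0038 -0.0034 -0.0001] turn [ 0.0013 -0.0009 -0.0003]
pos [ 0.6403 -0.1901  0.0177] F [ 0.1  0.5 -0.5] w 1.0 gf 0.0 clk 6.13
units [-0.0022  0.0009 -0.3308] rows 4 per [-0.0006  0.0002 -0.0827] turn [-0.0002  0.0001  0.0001]
```

```bash
python3 -m creep '[[0,0,-0.06,0,0,0],[0,0,-0.09,0,0,0],[0,0,-0.09,0,0,0],[0,0,-0.09,0,0,0],[0,0,0,0,0,0],[0,0,0,0,0,0]]' >/dev/null; python3 d.py .644 .237 .13
```

```text
pos [ 0.642  -0.1906  0.1527] F [-0.1  0.5 -0.3] w 0.999 gf 0.0 clk 6.63
units [ 0.4407 -0.9739  0.0555] rows 11 per [ 0.0401 -0.0885  0.005 ] turn [ 0.0015 -0.002   0.    ]
```

```bash
python3 -m creep '[[0.04,-0.0885,0,0,0,0],[0.04,-0.0885,0,0,0,0],[0.04,-0.0885,0,0,0,0],[0.04,-0.0885,0,0,0,0],[0.04,-0.0885,0,0,0,0],[0,0,0,0,0,0],[0,0,0,0,0,0]]' >/dev/null; python3 - <<'E'
from seg import *
snap('top','t3');snap('scene','s3')
a=load('top0')['f'][120:164,239:283,::-1];b=load('top0')['f'][129:173,393:437,::-1];c=load('t3')['f'][129:173,393:437,::-1];d=load('s3')['f'][130:174,357:401,::-1]
cv2.imwrite('pics/g3.png',cv2.resize(np.hstack([a,b,c,d]),None,fx=4.5,fy=4.5,interpolation=2))
E
python3 d.py .644 .237 .13
```

```text
pos [0.6405 0.003  0.1487] F [ 0.3  0.1 -0. ] w 0.999 gf 0.0 clk 7.32
units [ 0.2467 -0.5305  0.046 ] rows 6 per [ 0.0411 -0.0884  0.0077] turn [ 0.0001  0.0011 -0.0001]
```

View pics/g3.png

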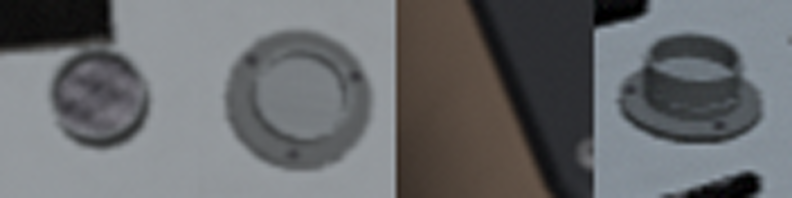

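The pan sits level in the holder (scene crop, pan rim (692,58) over plate (690,105)). The fine sieve outline in the top crop centres at (99.5,97.5), which is pixel (260.6,141.2).

```bash
python3 -c "
from h import *
p=plane(load('top0'),(260.6,141.2),.015);print(p)"; python3 -m creep '[[0.041,-0.0884,0,0,0,0],[0.041,-0.0884,0,0,0,0],[0.041,-0.0884,0,0,0,0],[0.041,-0.0884,0,0,0,0],[0.041,-0.0884,0,0,0,0],[0.041,-0.0884,0,0,0,0],[0,0,0,0,0,0],[0,0,0,0,0,0],[0,0,0,0,0,0],[0,0,0,0,0,0]]' >/dev/null; python3 d.py .6453 .239 .010
```

```text
[0.64495991 0.23870221 0.015     ]
pos [0.6451 0.2344 0.1495] F [0.2 0.2 0.1] w 1.004 gf 0.0 clk 8.15
units [ 0.0054 -0.011   0.3486] rows 4 per [ 0.0014 -0.0028  0.0872] turn [ 0.0009  0.0005 -0.0018]
```

```bash
python3 -m creep '[[0.0045,-0.01,0.06,0,0,0],[0,0,0.09,0,0,0],[0,0,0.08,0,0,0],[0,0,0,0,0,0],[0,0,0,0,0,0],[0,0,0,0,0,0]]' >/dev/null; python3 d.py .645 .2387 .011; python3 -c "
from h import *
a=snap('scene','s4')['frame'][140:230,180:290,::-1]
cv2.imwrite('pics/g4.png',cv2.resize(a,None,fx=4.4,fy=4.4,interpolation=2))"
```

```text
pos [0.6458 0.2413 0.0597] F [0.  1.  1.2] w 0.998 gf 0.0 clk 8.65
units [-0.0046  0.0051  0.1218] rows 2 per [-0.0023  0.0025  0.0609] turn [ 0.0002 -0.0009 -0.0008]
```

View pics/g4.png

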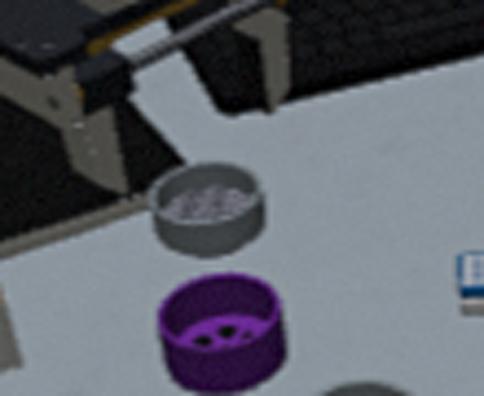

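The scene crop shows the fingers straddling the fine sieve (207,205), clear of the notebook edge and the purple decoy. Going down to grip.

```bash
python3 -m creep '[[-0.003,0.004,0.05,0,0,0],[0,0,0.05,0,0,0],[0,0,0.02,0,0,0],[0,0,0,0,0,0],[0,0,0,0,0,0],[0,0,0,0,0,0]]' >/dev/null; python3 d.py .645 .2387 .011
```

```text
pos [0.6451 0.2408 0.0118] F [-0.   0.4  0.2] w 0.999 gf 0.0 clk 9.2
units [-0.0023  0.0047  0.0019] rows 1 per [-0.0023  0.0047  0.0019] turn [ 0.     -0.0012  0.    ]
```

```bash
python3 -m creep '[[-0.0023,0.0047,0.002,0,0,0],[0,0,0,0,0,0],[0,0,0,0,0,0],[0,0,0,0,0,0]]' >/dev/null; python3 d.py .645 .2387 .011;  python3 -m creep '[[0,0,0,0,0,0],[0,0,0,0,0,0],[0,0,0,0,0,0],[0,0,0,0,0,0],[0,0,0,0,0,0],[0,0,0,0,0,0],[0,0,0,0,0,0]]' 1 25 >/dev/null; python3 d.py .645 .2387 .011
```

```text
pos [0.644  0.2382 0.0095] F [ 0.5 -0.2 -0.5] w 1.0 gf 0.0 clk 9.53
units [ 0.0027 -0.0001 -0.0037] rows 1 per [ 0.0027 -0.0001 -0.0037] turn [ 0.     -0.0002 -0.    ]
pos [0.6439 0.2381 0.0091] F [ 0.2  0.  -0.1] w 0.647 gf 25.0 clk 10.12
units [ 0.0032 -0.0002 -0.0048] rows 1 per [ 0.0032 -0.0002 -0.0048] turn [0.0001 0.     0.    ]
```

```bash
python3 -m creep '[[0,0,-0.05,0,0,0],[0,0,-0.09,0,0,0],[0,0,-0.09,0,0,0],[0,0,-0.06,0,0,0],[0,0,0,0,0,0],[0,0,0,0,0,0]]' >/dev/null; python3 d.py .6405 -.1918 .12
```

```text
pos [0.6448 0.2387 0.1269] F [-0.6 -0.7 -2. ] w 0.651 gf 25.0 clk 10.62
units [-0.4493  0.9779  0.0158] rows 11 per [-0.0408  0.0889  0.0014] turn [ 0.     -0.0016  0.    ]
```

```bash
python3 -m creep '[[-0.0408,0.0889,0,0,0,0],[-0.0408,0.0889,0,0,0,0],[-0.0408,0.0889,0,0,0,0],[-0.0408,0.0889,0,0,0,0],[-0.0408,0.0889,0,0,0,0],[-0.0408,0.0889,0,0,0,0],[-0.0408,0.0889,0,0,0,0],[-0.0408,0.0889,0,0,0,0],[-0.0408,0.0889,0,0,0,0],[-0.0408,0.0889,0,0,0,0],[-0.0408,0.0889,0,0,0,0],[0,0,0,0,0,0],[0,0,0,0,0,0],[0,0,0,0,0,0],[0,0,0,0,0,0]]' >/dev/null; python3 d.py .6405 -.1918 .06
```

```text
pos [ 0.6395 -0.1901  0.1241] F [ 1.   0.  -0.2] w 0.651 gf 25.0 clk 11.87
units [0.0008 0.0052 0.1602] rows 2 per [0.0004 0.0026 0.0801] turn [-0.001   0.0004  0.001 ]
```

```bash
python3 -m creep '[[0,0.004,0.07,0,0,0],[0,0,0.07,0,0,0],[0,0,0.02,0,0,0],[0,0,0,0,0,0],[0,0,0,0,0,0],[0,0,0,0,0,0]]' >/dev/null; python3 d.py .6405 -.1918 .0391; python3 -m creep '[[0,0,0,0,0,0]]' >/dev/null; python3 d.py .6405 -.1918 .0391
```

```text
pos [ 0.6416 -0.1931  0.0627] F [ 0.7 -0.1 -1.1] w 0.652 gf 25.0 clk 12.37
units [-0.0012 -0.0042  0.0589] rows 1 per [-0.0012 -0.0042  0.0589] turn [ 0.0005 -0.0008  0.0005]
pos [ 0.6416 -0.1936  0.0629] F [ 0.3  0.2 -1.3] w 0.649 gf 25.0 clk 12.45
units [-0.0008 -0.0053  0.0595] rows 1 per [-0.0008 -0.0053  0.0595] turn [ 0.0008 -0.001   0.0002]
```

```bash
python3 -m creep '[[-0.001,-0.0045,0.02,0,0,0],[0,0,0.015,0,0,0],[0,0,0,0,0,0],[0,0,0,0,0,0]]' >/dev/null; python3 d.py .6405 -.1918 .0391; python3 -m creep '[[0,0,0.01,0,0,0],[0,0,0.006,0,0,0],[0,0,0,0,0,0],[0,0,0,0,0,0]]' >/dev/null; python3 d.py .6405 -.1918 .0391
```

```text
pos [ 0.6388 -0.1921  0.0466] F [-0.4 -0.1 -1. ] w 0.648 gf 25.0 clk 12.78
units [0.0042 0.0012 0.0186] rows 1 per [0.0042 0.0012 0.0186] turn [-0.0003  0.0005  0.0001]
pos [ 0.6394 -0.1922  0.0406] F [ 0.3 -0.5 -1.3] w 0.649 gf 25.0 clk 13.12
units [0.003  0.0001 0.0037] rows 1 per [0.003  0.0001 0.0037] turn [ 0. -0. -0.]
```

```bash
python3 -m creep '[[0.002,0,0.005,0,0,0],[0,0,0.003,0,0,0],[0,0,0,0,0,0],[0,0,0,0,0,0]]' >/dev/null; python3 d.py .6405 -.1918 .0391; python3 -m creep '[[0,0,0.002,0,0,0],[0,0,0,0,0,0],[0,0,0,0,0,0]]' >/dev/null; python3 d.py .6405 -.1918 .0391
```

```text
pos [ 0.6402 -0.1921  0.0389] F [-5.2 -0.1 11.3] w 0.651 gf 25.0 clk 13.45
units [ 0.0009 -0.0003 -0.0004] rows 1 per [ 0.0009 -0.0003 -0.0004] turn [ 0.0003 -0.0002 -0.0001]
pos [ 0.6402 -0.1921  0.0389] F [-6.5  0.9 16.9] w 0.645 gf 25.0 clk 13.7
units [ 0.0009 -0.0004 -0.0005] rows 1 per [ 0.0009 -0.0004 -0.0005] turn [ 0.0004 -0.0003 -0.0001]
```

Seated at the expected height. Release and go up.

```bash
python3 -m creep '[[0,0,0,0,0,0],[0,0,0,0,0,0],[0,0,0,0,0,0],[0,0,0,0,0,0],[0,0,0,0,0,0],[0,0,0,0,0,0],[0,0,0,0,0,0]]' -1 >/dev/null; python3 -m creep '[[0,0,-0.05,0,0,0],[0,0,-0.09,0,0,0],[0,0,-0.09,0,0,0],[0,0,-0.05,0,0,0],[0,0,0,0,0,0],[0,0,0,0,0,0]]' >/dev/null; python3 d.py .4275 .2285 .15
```

```text
pos [ 0.6409 -0.192   0.1502] F [-0.1 -0.3 -0.3] w 1.003 gf 0.0 clk 14.78
units [-0.0576 -1.1774 -0.0018] rows 12 per [-0.0048 -0.0981 -0.0002] turn [ 0.0008 -0.0011  0.    ]
```

```bash
python3 -m creep '[[-0.0048,-0.0981,0,0,0,0],[-0.0048,-0.0981,0,0,0,0],[-0.0048,-0.0981,0,0,0,0],[-0.0048,-0.0981,0,0,0,0],[-0.0048,-0.0981,0,0,0,0],[-0.0048,-0.0981,0,0,0,0],[-0.0048,-0.0981,0,0,0,0],[-0.0048,-0.0981,0,0,0,0],[-0.0048,-0.0981,0,0,0,0],[-0.0048,-0.0981,0,0,0,0],[-0.0048,-0.0981,0,0,0,0],[-0.0048,-0.0981,0,0,0,0],[0,0,0,0,0,0],[0,0,0,0,0,0],[0,0,0,0,0,0],[0,0,0,0,0,0]]' >/dev/null; python3 d.py .4275 .2285 .06; python3 -c "
from h import *
a=snap('scene','s5')['frame'][110:310,190:430,::-1];b=snap('top','t5')['frame'][120:260,390:440,::-1]
cv2.imwrite('pics/g5.png',cv2.resize(a,None,fx=3,fy=3,interpolation=2))"
```

```text
pos [0.4269 0.227  0.148 ] F [-0.8 -1.  -1. ] w 0.996 gf 0.0 clk 16.12
units [ 0.0032 -0.0031  0.2199] rows 3 per [ 0.0011 -0.001   0.0733] turn [ 0.0004  0.0007 -0.0009]
```

View pics/g5.png

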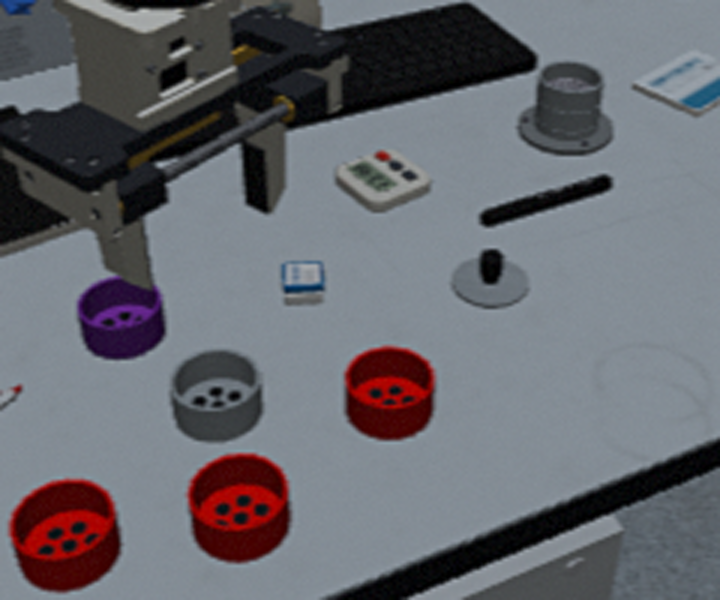

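The stack (570,105) stands with the fine sieve seated on the pan. The grey coarse sieve is at (217,395) with the fingers above it, and nothing has been disturbed. Going down.

```bash
python3 -m creep '[[0.003,-0.003,0.07,0,0,0],[0,0,0.075,0,0,0],[0,0,0.07,0,0,0],[0,0,0,0,0,0],[0,0,0,0,0,0],[0,0,0,0,0,0]]' >/dev/null; python3 d.py .4275 .2285 .013; python3 -m creep '[[0,0,0,0,0,0]]' >/dev/null; python3 d.py .4275 .2285 .013
```

```text
pos [0.4281 0.2301 0.0638] F [0.1 0.6 1.3] w 1.0 gf 0.0 clk 16.72
units [-0.003   0.003   0.1269] rows 2 per [-0.0015  0.0015  0.0635] turn [-0.     -0.0004 -0.0004]
pos [0.4285 0.2305 0.0643] F [ 0.2 -0.2  0.2] w 0.999 gf 0.0 clk 16.8
units [-0.0047  0.0037  0.1283] rows 2 per [-0.0024  0.0018  0.0642] turn [-0.0001 -0.0012 -0.0003]
```

```bash
python3 -m creep '[[-0.003,0.003,0.05,0,0,0],[0,0,0.05,0,0,0],[0,0,0.025,0,0,0],[0,0,0,0,0,0],[0,0,0,0,0,0],[0,0,0,0,0,0]]' >/dev/null; python3 d.py .4275 .2285 .013; python3 -m creep '[[0,0,0,0,0,0]]' >/dev/null; python3 d.py .4275 .2285 .013
```

```text
pos [0.4274 0.229  0.0138] F [ 0.4 -0.8 -0.5] w 1.0 gf 0.0 clk 17.3
units [-0.0003  0.0014  0.002 ] rows 1 per [-0.0003  0.0014  0.002 ] turn [-0.0001 -0.0007  0.    ]
pos [0.4274 0.2291 0.0138] F [-0.4 -0.  -0.4] w 1.002 gf 0.0 clk 17.38
units [-0.0004  0.0014  0.002 ] rows 1 per [-0.0004  0.0014  0.002 ] turn [-0.0001 -0.0009  0.    ]
```

```bash
python3 -m creep '[[0,0,0,0,0,0],[0,0,0,0,0,0],[0,0,0,0,0,0],[0,0,0,0,0,0],[0,0,0,0,0,0],[0,0,0,0,0,0],[0,0,0,0,0,0]]' 1 25 >/dev/null; python3 d.py .4275 .2285 .013; python3 -m creep '[[0,0,-0.05,0,0,0],[0,0,-0.09,0,0,0],[0,0,-0.09,0,0,0],[0,0,-0.1,0,0,0],[0,0,0,0,0,0],[0,0,0,0,0,0]]' >/dev/null; python3 d.py .6412 -.1917 .14
```

```text
pos [0.4268 0.2285 0.0128] F [ 0.5 -1.   1.4] w 0.651 gf 25.0 clk 17.97
units [ 0.0017  0.0007 -0.0006] rows 1 per [ 0.0017  0.0007 -0.0006] turn [ 0.0001  0.     -0.    ]
pos [0.4279 0.2294 0.1468] F [-0.  -0.3 -2.1] w 0.654 gf 25.0 clk 18.47
units [0.0569 1.1787 0.0168] rows 12 per [0.0047 0.0982 0.0014] turn [-0.0002 -0.0022 -0.0001]
```

```bash
python3 -m creep '[[0.0047,0.0982,0,0,0,0],[0.0047,0.0982,0,0,0,0],[0.0047,0.0982,0,0,0,0],[0.0047,0.0982,0,0,0,0],[0.0047,0.0982,0,0,0,0],[0.0047,0.0982,0,0,0,0],[0.0047,0.0982,0,0,0,0],[0.0047,0.0982,0,0,0,0],[0.0047,0.0982,0,0,0,0],[0.0047,0.0982,0,0,0,0],[0.0047,0.0982,0,0,0,0],[0.0047,0.0982,0,0,0,0],[0,0,0,0,0,0],[0,0,0,0,0,0],[0,0,0,0,0,0],[0,0,0,0,0,0]]' >/dev/null; python3 d.py .6408 -.1916 .085
```

```text
pos [ 0.639  -0.1906  0.1434] F [-0.7 -0.  -0.8] w 0.651 gf 25.0 clk 19.8
units [0.0033 0.0044 0.1461] rows 2 per [0.0016 0.0022 0.073 ] turn [-0.001   0.0007  0.0009]
```

```bash
python3 -m creep '[[0.002,0.0035,0.07,0,0,0],[0,0,0.06,0,0,0],[0,0,0.015,0,0,0],[0,0,0,0,0,0],[0,0,0,0,0,0],[0,0,0,0,0,0],[0,0,0,0,0,0]]' >/dev/null; python3 d.py .6408 -.1916 .065; python3 -c "
from h import *
a=snap('scene','s6')['frame'][90:190,320:440,::-1]
cv2.imwrite('pics/g6.png',cv2.resize(a,None,fx=4,fy=4,interpolation=2))"
```

```text
pos [ 0.6421 -0.1934  0.0884] F [ 0.9 -1.  -1.3] w 0.649 gf 25.0 clk 20.38
units [-0.0013 -0.0055  0.0585] rows 1 per [-0.0013 -0.0055  0.0585] turn [ 0.0007 -0.001   0.0002]
```

View pics/g6.png

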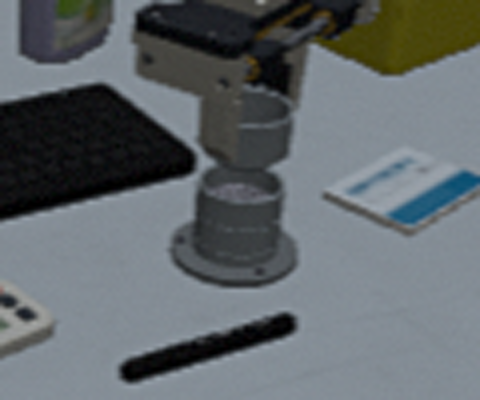

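The coarse sieve, right edge at (291,120), hangs level over the stack with its right edge at (284,185). It's slightly to the right, as the measured 2 mm offset says. I'll correct and lower it.

```bash
python3 -m creep '[[-0.001,-0.0045,0.02,0,0,0],[0,0,0.015,0,0,0],[0,0,0,0,0,0],[0,0,0,0,0,0]]' >/dev/null; python3 d.py .6408 -.1916 .065; python3 -m creep '[[0.001,0,0.01,0,0,0],[0,0,0.006,0,0,0],[0,0,0,0,0,0],[0,0,0,0,0,0]]' >/dev/null; python3 d.py .6408 -.1916 .065
```

```text
pos [ 0.6394 -0.1918  0.072 ] F [ 0.9  0.1 -0.8] w 0.652 gf 25.0 clk 20.77
units [0.0034 0.001  0.0174] rows 1 per [0.0034 0.001  0.0174] turn [-0.0004  0.0005  0.0001]
pos [ 0.6402 -0.1917  0.0661] F [-0.   0.3 -0.5] w 0.653 gf 25.0 clk 21.1
units [0.0015 0.0003 0.0027] rows 1 per [0.0015 0.0003 0.0027] turn [-0.0001  0.0002  0.    ]
```

```bash
python3 -m creep '[[0.001,0,0.004,0,0,0],[0,0,0.003,0,0,0],[0,0,0,0,0,0],[0,0,0,0,0,0]]' >/dev/null; python3 d.py .6408 -.1916 .065; python3 -m creep '[[0,0,0.003,0,0,0],[0,0,0,0,0,0],[0,0,0,0,0,0]]' >/dev/null; python3 d.py .6408 -.1916 .065
```

```text
pos [ 0.641  -0.1917  0.0648] F [-4.4  1.1  8.5] w 0.653 gf 25.0 clk 21.43
units [-0.0002 -0.0005 -0.0005] rows 1 per [-0.0002 -0.0005 -0.0005] turn [ 0.0003 -0.0003 -0.    ]
pos [ 0.641  -0.1918  0.0647] F [-7.7  1.3 17.8] w 0.653 gf 25.0 clk 21.68
units [-0.0004 -0.0006 -0.0008] rows 1 per [-0.0004 -0.0006 -0.0008] turn [ 0.0005 -0.0005 -0.0001]
```

```bash
python3 -m creep '[[0,0,0,0,0,0],[0,0,0,0,0,0],[0,0,0,0,0,0],[0,0,0,0,0,0],[0,0,0,0,0,0],[0,0,0,0,0,0],[0,0,0,0,0,0]]' -1 >/dev/null; python3 -m creep '[[0,0,-0.05,0,0,0],[0,0,-0.09,0,0,0],[0,0,-0.09,0,0,0],[0,0,-0.05,0,0,0],[0,0,0,0,0,0],[0,0,0,0,0,0]]' >/dev/null; python3 d.py .465 -.005 .15
```

```text
pos [ 0.6415 -0.1917  0.1758] F [0.1 0.5 0.2] w 1.0 gf 0.0 clk 22.77
units [-0.2123 -0.6065  0.0629] rows 7 per [-0.0303 -0.0866  0.009 ] turn [ 0.0008 -0.0011  0.    ]
```

```bash
python3 -m creep '[[-0.0303,-0.0866,0,0,0,0],[-0.0303,-0.0866,0,0,0,0],[-0.0303,-0.0866,0,0,0,0],[-0.0303,-0.0866,0.009,0,0,0],[-0.0303,-0.0866,0.02,0,0,0],[-0.0303,-0.0866,0.02,0,0,0],[-0.0303,-0.0866,0.02,0,0,0],[0,0,0,0,0,0],[0,0,0,0,0,0],[0,0,0,0,0,0],[0,0,0,0,0,0]]' >/dev/null; python3 d.py .4653 -.005 .06;python3 -c "
from h import *
a=snap('scene','s7')['frame'][85:235,260:450,::-1]
cv2.imwrite('pics/g7.png',cv2.resize(a,None,fx=3.5,fy=3.5,interpolation=2))"
```

```text
pos [ 0.4649 -0.0057  0.1464] F [-0.3  0.3 -0.2] w 0.998 gf 0.0 clk 23.68
units [ 0.0018 -0.0013  0.2161] rows 3 per [ 0.0006 -0.0004  0.072 ] turn [ 0.0001  0.0001 -0.0005]
```

View pics/g7.png

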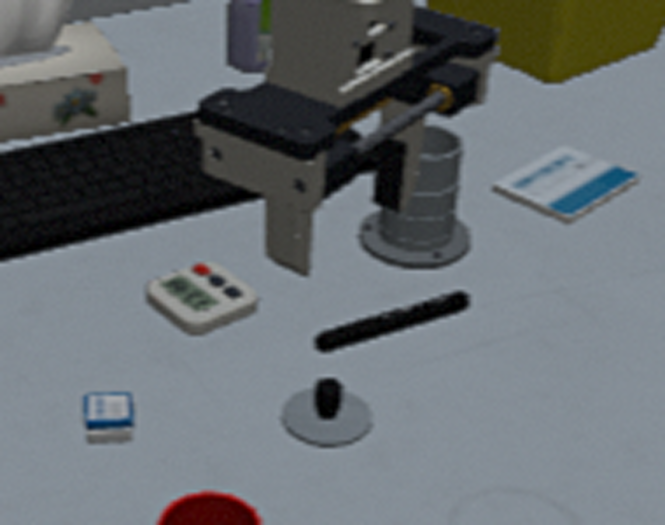

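The stack of three looks straight and level, around (420,200). The lid is at (327,415) with its knob at (328,398), and the marker is 25 mm or more clear. I'll narrow the gripper and go down on the knob.

```bash
python3 -m creep '[[0.0015,-0.001,0.07,0,0,0],[0,0,0.075,0,0,0],[0,0,0.06,0,0,0],[0,0,0,0,0,0],[0,0,0,0,0,0],[0,0,0,0,0,0],[0,0,0,0,0,0]]' 0.1 >/dev/null; python3 d.py .4653 -.005 .0155
```

```text
pos [ 0.466  -0.0045  0.0661] F [ 0.3 -0.2 -0. ] w 0.54 gf 0.0 clk 24.32
units [-0.0023  0.0004  0.1265] rows 2 per [-0.0012  0.0002  0.0633] turn [ 0.0005 -0.0011 -0.0002]
```

```bash
python3 -m creep '[[-0.0015,0,0.05,0,0,0],[0,0,0.05,0,0,0],[0,0,0.02,0,0,0],[0,0,0,0,0,0],[0,0,0,0,0,0],[0,0,0,0,0,0]]' >/dev/null; python3 d.py .4653 -.005 .0155; python3 -m creep '[[0,0,0,0,0,0]]' >/dev/null; python3 d.py .4653 -.005 .0155
```

```text
pos [ 0.4649 -0.0045  0.0178] F [-0.4  0.1 -0.6] w 0.448 gf 0.0 clk 24.82
units [0.0004 0.0016 0.0058] rows 1 per [0.0004 0.0016 0.0058] turn [ 0.0003 -0.0007  0.    ]
pos [ 0.4649 -0.0045  0.0178] F [1.7 0.5 1. ] w 0.452 gf 0.0 clk 24.9
units [0.0004 0.0015 0.0056] rows 1 per [0.0004 0.0015 0.0056] turn [ 0.0003 -0.0008  0.    ]
```

```bash
python3 -m creep '[[0,0,0.005,0,0,0],[0,0,0,0,0,0],[0,0,0,0,0,0],[0,0,0,0,0,0],[0,0,0,0,0,0],[0,0,0,0,0,0],[0,0,0,0,0,0],[0,0,0,0,0,0],[0,0,0,0,0,0]]' 1 25 >/dev/null; python3 d.py .465 -.005 .0155; python3 -m creep '[[0,0,-0.05,0,0,0],[0,0,-0.09,0,0,0],[0,0,-0.09,0,0,0],[0,0,-0.1,0,0,0],[0,0,-0.06,0,0,0],[0,0,0,0,0,0],[0,0,0,0,0,0]]' >/dev/null; python3 d.py .641 -.1916 .17
```

```text
pos [ 0.4642 -0.0046  0.0148] F [-1.1 -1.1  4.7] w 0.186 gf 25.0 clk 25.65
units [ 0.0014  0.0016 -0.0017] rows 1 per [ 0.0014  0.0016 -0.0017] turn [ 0.0001 -0.0001 -0.    ]
pos [ 0.4648 -0.0045  0.1717] F [-0.3 -0.9 -1.5] w 0.191 gf 25.0 clk 26.23
units [0.2111 0.607  0.0055] rows 7 per [0.0302 0.0867 0.0008] turn [ 0.0005 -0.0012  0.    ]
```

```bash
python3 -m creep '[[0.0302,0.0867,0,0,0,0],[0.0302,0.0867,0,0,0,0],[0.0302,0.0867,0,0,0,0],[0.0302,0.0867,0,0,0,0],[0.0302,0.0867,0,0,0,0],[0.0302,0.0867,0,0,0,0],[0.0302,0.0867,0,0,0,0],[0,0,0,0,0,0],[0,0,0,0,0,0],[0,0,0,0,0,0],[0,0,0,0,0,0]]' >/dev/null; python3 d.py .6408 -.1916 .12
```

```text
pos [ 0.6394 -0.1901  0.1694] F [ 0.  -0.9 -1.2] w 0.188 gf 25.0 clk 27.15
units [0.0018 0.0052 0.1234] rows 2 per [0.0009 0.0026 0.0617] turn [-0.001   0.0008  0.0007]
```

```bash
python3 -m creep '[[0,0.002,0.06,0,0,0],[0,0,0.06,0,0,0],[0,0,0,0,0,0],[0,0,0,0,0,0],[0,0,0,0,0,0],[0,0,0,0,0,0]]' >/dev/null; python3 d.py .6408 -.1916 .0968; python3 -c "
from h import *
a=snap('scene','s8')['frame'][80:180,320:440,::-1]
cv2.imwrite('pics/g8.png',cv2.resize(a,None,fx=4,fy=4,interpolation=2))"
```

```text
pos [ 0.6416 -0.1922  0.1245] F [ 0.2  0.3 -0.5] w 0.187 gf 25.0 clk 27.65
units [-0.0015 -0.0022  0.0693] rows 1 per [-0.0015 -0.0022  0.0693] turn [ 0.0007 -0.001   0.0003]
```

View pics/g8.png

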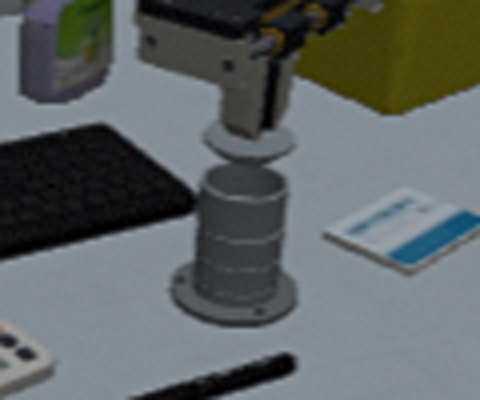

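The lid, centre (249,143), hangs level over the stack rim, centre (245,182). That's in line with the stack's lean in the view.

```bash
python3 -m creep '[[0,-0.002,0.02,0,0,0],[0,0,0.02,0,0,0],[0,0,0.005,0,0,0],[0,0,0,0,0,0],[0,0,0,0,0,0]]' >/dev/null; python3 d.py .6408 -.1916 .0968; python3 -m creep '[[0.001,0,0.01,0,0,0],[0,0,0.006,0,0,0],[0,0,0,0,0,0],[0,0,0,0,0,0]]' >/dev/null; python3 d.py .6408 -.1916 .0968
```

```text
pos [ 0.6402 -0.1916  0.1043] F [ 0.  -0.7 -0.1] w 0.187 gf 25.0 clk 28.12
units [0.0014 0.0007 0.0187] rows 1 per [0.0014 0.0007 0.0187] turn [-0.0002  0.0003  0.    ]
pos [ 0.6407 -0.1914  0.0981] F [-0.9  0.6 -0.6] w 0.19 gf 25.0 clk 28.45
units [0.0001 0.0005 0.0034] rows 1 per [0.0001 0.0005 0.0034] turn [-0.0001  0.0001  0.    ]
```

```bash
python3 -m creep '[[0,0,0.004,0,0,0],[0,0,0.003,0,0,0],[0,0,0,0,0,0],[0,0,0,0,0,0]]' >/dev/null; python3 d.py .6408 -.1916 .0968; python3 -m creep '[[0,0,0.002,0,0,0],[0,0,0,0,0,0],[0,0,0,0,0,0]]' >/dev/null; python3 d.py .6408 -.1916 .0968
```

```text
pos [ 0.6413 -0.1916  0.0969] F [-2.4  0.4  8.9] w 0.185 gf 25.0 clk 28.78
units [-0.0011 -0.0004  0.0001] rows 1 per [-0.0011 -0.0004  0.0001] turn [ 0.0005 -0.0005  0.    ]
pos [ 0.6415 -0.1916  0.0968] F [-4.3  0.3 13.3] w 0.19 gf 25.0 clk 29.03
units [-0.0016 -0.0006  0.    ] rows 1 per [-0.0016 -0.0006  0.    ] turn [ 0.0006 -0.0008  0.    ]
```

Seated at the expected height. I'll ease the command up as I release, so the fingertips don't drop on the flange.

```bash
python3 -m creep '[[0,0,-0.004,0,0,0],[0,0,0,0,0,0],[0,0,0,0,0,0]]' >/dev/null; python3 -m creep '[[0,0,-0.002,0,0,0],[0,0,0,0,0,0],[0,0,0,0,0,0],[0,0,0,0,0,0],[0,0,0,0,0,0],[0,0,0,0,0,0]]' 0 >/dev/null; python3 d.py .6408 -.1916 .0968; python3 -m creep '[[0,0,-0.04,0,0,0],[0,0,-0.09,0,0,0],[0,0,-0.09,0,0,0],[0,0,-0.05,0,0,0],[0,0,0,0,0,0],[-0.0303,-0.0866,0,0,0,0],[-0.0303,-0.0866,0,0,0,0],[-0.0303,-0.0866,0,0,0,0],[0,0,0,0,0,0],[0,0,0,0,0,0],[0,0,0,0,0,0],[0,0,0,0,0,0]]' >/dev/null;  python3 -c "
from h import *
a=snap('scene','s9')['frame'][80:240,250:450,::-1]
cv2.imwrite('pics/g9.png',cv2.resize(a,None,fx=3.5,fy=3.5,interpolation=2))
print(arm.observe()['force'])"
```

```text
pos [ 0.6407 -0.1914  0.0969] F [-0.5  1.1  0.6] w 0.491 gf 0.0 clk 29.78
units [0.     0.0006 0.0004] rows 1 per [0.     0.0006 0.0004] turn [-0.0001  0.0001  0.0001]
[-0.56012426 -0.63110236 -0.35878105]
```

View pics/g9.png

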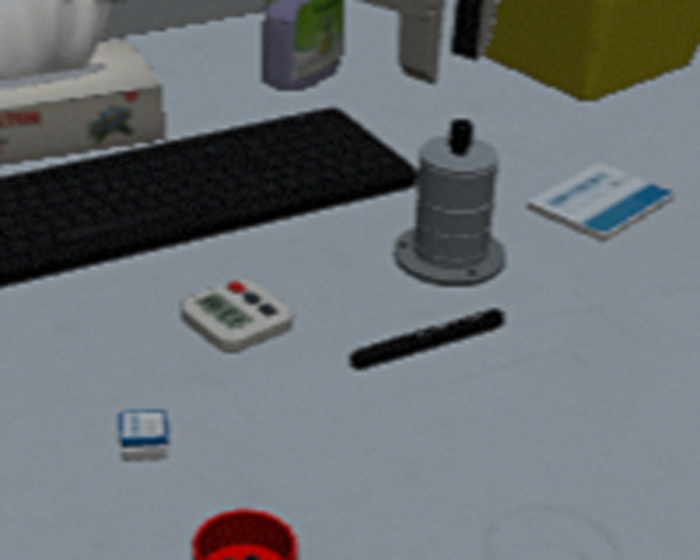

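The full stack, around (457,200), is straight and closed with the lid flat and its knob at (460,137). The bystanders are untouched and the gripper is clear.

```bash
python3 -c "
from cell import arm
print(arm.sign_off())"
```

```text
the job is handed in; nothing more can be done
None
```

The sieve stack is built on the holder in order (pan, fine sieve, coarse sieve, lid), each part seated at its expected height and released, with the timer, cover-glass box and marker left alone, and the job is handed in (no verdict was returned).

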